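# Change the link in the stamping jig

## Robot

A 6-joint arm with a two-finger parallel gripper is mounted at the origin on the work surface. World frame = base frame: x ahead of the robot, y to its left, z up, the work surface at z = 0. Lengths are in m, angles in rad, forces in N, time in s.
With the tool pointing down it reaches from about 0.25 to 0.725 m from the base axis. Payload 9.7 kg.
Tool frame: the origin (TCP) lies between the finger pads; the fingertips stand 14 mm ahead of it and the grasp point (between the pads) lies 5 mm behind it; z points along the fingers, x is the direction in which the jaws open and shut, and the axes are right-handed (so a half turn about z gives the same grasp; the last joint's range is limited). The gripper opens to 85 mm and grips with 20 to 120 N. Pads are 22 mm wide; open, the fingers measure 114 mm over their backs; the gripper's body (76 mm by 85 mm) begins 54 mm behind the grasp point. The pads swing forward as they close: fully open they stand 13 mm farther back than shut.
Start: joints at [1.12, 0.087, 0.176, 1.66, 0, 1.571], TCP at [0.24, 0.495, 0.245] pointing down, gripper open.
Joint ranges: [-3.13, 3.13], [-0.85, 1.81], [-1.15, 1.24], [-2.2, 2.28], [-1.44, 1.52], [-3.14, 3.14]. Speed limits (rad/s): [2.22, 2.22, 2.57, 3.14, 3.14, 3.14].

## Interface

Orientations are given as a rotation vector (axis times angle).
In Python, from bench import arm gives the robot as it stands. The module is installed in compiled form; this text tells all that it offers.
- The arm moves only by the tool send_rows, never from a script. Its argument "increments" is a list that holds one entry, the list of rows, each a list of 7 numbers: the closure in counts, from 0 (fully open) to 255 (shut), then the shift along the tool's x, y, z normalised to -1 to 1, where 1 is 500 mm, then the turn, a rotation vector about the tool's x, y, z normalised to -1 to 1, where 1 is pi rad. A call has 1 to 12 rows; each row shifts and turns the commanded pose from where the row before left it, along the tool's axes as they then stand; what a row does not reach is not made up. A row lasts 1/12 s, in which the tool goes at most 41.7 mm and 7.16 degrees, less where a joint would pass 70% of its speed; a pose out of reach is approached as far as the arm can. A call with a number of a shift or a turn outside -1 to 1 is refused whole. A call with a gripper value outside its range is refused whole. The fingers move at their own pace and stop on an object; "force" is the grip in N (left out, the last holds). Time passes only in rows, so rows that do not move let the fingers close. It gives the time, the measured TCP pose, the force and the opening at its end, in the units of the state.
- arm.state(): the state, without advancing time (a new reading comes with each control period).
- arm.camera(name): name is "side" or "top"; returns (picture, depth): 480x640x3 uint8, red, green, blue; 480x640 float32, m along the optical axis (not along the pixel's ray), 0 where there is no reading.
- arm.calibration(name): a dict with "fx", "fy", "cx", "cy" (pixels), "pose" (4x4, takes a point from camera to world coordinates). Camera axes: x right, y down, z forward; pixel columns grow to the right and rows downward; lengths in m; the calibration is good to about 2 mm. A picture is of the moment at which its call begins. calibration takes no time and is no camera call.
- arm.sign_off(): hands the job in, once; it reports no verdict.
The state is a dict: "t": time; "joint_positions": joint angles; "qvel": joint speeds; "joint_torque": joint torques, N m; "position": TCP position; "ee_rot": TCP orientation; "wrist_force": force on the tool from outside, world axes, zero at the start; "moment": the same for the moment, N m; "width": opening from 0.0 (shut) to 1.0 (fully open).
Only numpy, scipy, OpenCV 4.12 (cv2) and the standard library are available. Lean on these libraries where they do the work, as an engineer would, in place of code of your own. Each camera call takes 0.05 s, during which the arm holds its last target. There are 200 camera calls.

## Task

Change over the work in the stamping jig: tip its sprung hold-down arm right back until it stays open by itself, lift out the stamped link and put it in the wooden crate. Then take the unstamped link of the same size and shape (one end round, the other square) from the plywood stock board, turn it the right way round and lay it flat in the jig with its long edge up against the two back pins and its square end up against the end pin, and last bring the arm back over so that it swings down and its rubber foot bears on the link. Leave the other pieces on the board and the tools round the jig where they are.

Things in the scene. Friction and masses are not known exactly. Their poses are not given: they have to be found in the camera images.
- jig: stamping jig, fixed: green iron base, x -80..+95, y -70..+70 mm, top 20 mm up. Origin at table height; x points from the open front (towards the robot, more or less) to the hinge side, y left seen from the front. At the back two hinge cheeks (x +57..+93, y +-20, to 83 mm high), springs outside them to y +-36 mm
- jig_seat (a point): where a link's centre lies when home against the pins: jig frame x -35, y 0, z 24 mm; axes as the jig. Three pins, 8 mm thick, stand 6 mm above the base top: two back pins centred 24 mm in +x of this point and 40 mm to either side (y), one end pin 59 mm in +y of it
- holddown (a joint): hold-down arm angle, rad: 0 = foot level on an 8 mm link in the seat, -0.06 = shut on nothing, 1.8 = right back at its stop. Over-centre springs: below about 0.9 they pull it shut (foot bears with about 9 N), above about 1.0 they throw it back and hold it open; about 8 N at the crossbar moves it either way, and past the centre it swings the rest by itself
- holddown_hinge (a point): point on the hinge axis, midway between the cheeks: jig frame x +75, y 0, z 65 mm; the hinge axis is parallel to the jig's y axis. Axes as the jig
- tbar (a point): crossbar of the arm's T handle: round bar 12 mm thick, 96 mm long; point at its centre, y along it (as the jig's y). Shut: 105 mm in front of the hinge axis, 55 mm above it, 120 mm above the table; right back: 78 mm behind the axis, 155 mm above the table. An 8 mm stem joins its middle to the arm, 49 mm along -z (down when shut, to the front when right back)
- foot: rubber foot of the hold-down, a disc 18 mm across and 10 mm thick, on a spindle 110 mm in front of the hinge; origin at the centre of its top, where it swivels a little
- stamped_c (a point): centre (half-way up) of the stamped link that lies in the jig under the foot at the start: flat steel link 110 x 40 x 8 mm, round at one end (20 mm radius) with an 11 mm hole, square at the other; ten small punch dots near the square end. y axis along its length to the square end, z up
- fresh_c (a point): centre (half-way up) of the unstamped link to be loaded: same size, shape and axes as the stamped one but without dots. Lies flat on the stock board, which is 18 mm high, among two other pieces about 78 mm from it, side by side; at home in the jig its axes are those of the jig
- fresh_square_end (a point): middle of the unstamped link's square end, half-way up: 55 mm along its y axis from its centre
- board: plywood stock board 254 x 150 mm, top 18 mm above the table, fixed; origin under its centre, x along its 254 mm
- crate: open wooden crate for stamped links, fixed: outside 240 (x) x 180 (y) x 80 mm high, walls and floor 10 mm; two earlier links lie fixed on its floor near the -x and +x ends. Origin under its centre at table height
- strap: bystander on the stock board: flat bar 110 x 40 x 8 mm, square at both ends, no hole; origin under its centre, y along its length
- short_link: bystander on the stock board: link of the same form, but only 80 mm long; origin under its centre, y along its length
- punches: bystander beside the jig: wooden block 56 x 50 x 38 mm holding six upright steel punches, 81 mm high in all; origin under its centre
- oilcan: bystander beside the jig: copper oil can 48 mm across with a thin upright spout, 140 mm high in all; origin under its centre
- paste_tin: bystander beside the jig: low round tin, 55 mm across, 26 mm high; origin under its centre
- rule: bystander behind the jig: steel rule 300 x 26 x 3 mm lying flat, along its x axis
- square: bystander: small engineer's square lying flat, stock 75 x 18 x 14 mm (along its y) with a blade that reaches 115 mm along its x
Mind the look-alikes: they are no part of the job. What is shaped like the jig but blue is not meant.

How it is judged:
On the way, in this order (a step that is already met when the one before it is completed fails the run):
1. the hold-down is tipped back past its centre and open, the stamped link still lying in the jig (value of joint holddown above 1.4 rad and horizontal distance between stamped_c and jig_seat below 0.02 m), for 0.2 s.
2. the stamped link lies let go in the crate, the hold-down still open (x of stamped_c in the frame of crate between -0.11 and 0.11 m and y of stamped_c in the frame of crate between -0.08 and 0.08 m and z of stamped_c in the frame of crate between 0.005 and 0.065 m and value of joint holddown above 1.4 rad and contact force between the fingers and stamped below 0.1 N), for 0.2 s.
3. the unstamped link lies flat in the jig, home against the pins, let go, the hold-down still open (x of fresh_c in the frame of jig_seat between -0.003 and 0.002 m and y of fresh_c in the frame of jig_seat between -0.003 and 0.002 m and z of fresh_c in the frame of jig_seat between -0.002 and 0.002 m and y of fresh_square_end in the frame of jig_seat between 0.05 and 0.058 m and angle between the y axis of fresh_c and the y axis of jig_seat, either way round below 0.05 rad and value of joint holddown above 1.4 rad and contact force between the fingers and fresh below 0.1 N), for 0.2 s.
At the end, for the whole second after the job is handed in: Unstamped link flat in the jig, within 3 mm of touching both back pins and the end pin, square within 0.05 rad, square end at the end pin; hold-down shut (0 +- 0.03 rad), foot bearing on it with over 3 N; stamped link at rest in the crate, its centre inside the walls, below 65 mm (x of fresh_c in the frame of jig_seat between -0.003 and 0.002 m and y of fresh_c in the frame of jig_seat between -0.003 and 0.002 m and z of fresh_c in the frame of jig_seat between -0.002 and 0.002 m and y of fresh_square_end in the frame of jig_seat between 0.05 and 0.058 m and angle between the y axis of fresh_c and the y axis of jig_seat, either way round below 0.05 rad and x of stamped_c in the frame of crate between -0.11 and 0.11 m and y of stamped_c in the frame of crate between -0.08 and 0.08 m and z of stamped_c in the frame of crate between 0.005 and 0.065 m and value of joint holddown between -0.03 and 0.03 rad and contact force between foot and fresh above 3 N and linear speed of each of fresh, stamped below 0.02 m/s).
It fails at once if a piece on the stock board (strap or short link) pushed more than 25 mm from its place or tipped over (distance of any of strap, short_link from where it was at the start of the episode above 0.025 m or angle between any of strap, short_link's own z axis and vertical above 0.5 rad).
It fails at once if the block of punches, the oil can or the paste tin pushed more than 25 mm from its place or tipped over (distance of any of punches, oilcan, paste_tin from where it was at the start of the episode above 0.025 m or angle between any of punches, oilcan, paste_tin's own z axis and vertical above 0.5 rad).
It fails at once if the rule or the square pushed more than 25 mm from its place or tipped over (distance of any of rule, square from where it was at the start of the episode above 0.025 m or angle between any of rule, square's own z axis and vertical above 0.5 rad).
It also fails if it takes over 72 s, if anything falls off the work surface, if the arm or the gripper's body presses on something with over 40 N, if the wrist force passes 120 N, or if a joint passes its speed limit or range.

## Working session

There is one attempt and no reset: what is moved stays moved. The work goes in short steps, Python scripts to look and compute and a tool call to move; the robot and the scene stay as the last step left them, time stands still between calls to the robot, and variables do not carry over. Pictures are saved under pics/ and viewed, about 8 in all and at most 12, crops included, and the job is handed in when it is done.

Besides the shell and the picture viewer there is one more tool, called after "Call:" as name(argument=value, ...) on one line, values as JSON. send_rows: Moves the arm, as the interface text tells. Its arguments: {"type":"object","properties":{"increments":{"type":"array"},"force":{"type":"number"}},"required":["increments"]}

```bash
mkdir -p pics
cat > h.py <<'E'
import numpy as np, cv2
from bench import arm
def shot(n,tag):
    p,d=arm.camera(n); np.savez(f'{n}_{tag}.npz',p=p,d=d); cv2.imwrite(f'pics/{n}_{tag}.png',p[:,:,::-1]); return p,d
def load(n,tag):
    z=np.load(f'{n}_{tag}.npz'); return z['p'],z['d']
def ray(n,u,v,z):
    c=arm.calibration(n); T=np.array(c['pose'])
    r=T[:3,:3]@np.array([(u-c['cx'])/c['fx'],(v-c['cy'])/c['fy'],1]); o=T[:3,3]
    return o+r*(z-o[2])/r[2]
def pt(n,u,v,d):
    c=arm.calibration(n); T=np.array(c['pose'])
    return T[:3,:3]@(np.array([(u-c['cx'])/c['fx'],(v-c['cy'])/c['fy'],1])*d)+T[:3,3]
E
python3 - <<'E'
from h import *
for n in('side','top'):
    shot(n,'0'); c=arm.calibration(n); print(n,c['fx'],c['cx'],c['cy'],np.round(c['pose'],3).tolist())
print(arm.state())
E
```

```text
side 518.4678771355005 325.16146008918435 235.6846718789315 [[0.911, -0.283, 0.301, 0.075], [-0.413, -0.61, 0.677, -0.905], [-0.008, -0.74, -0.672, 1.013], [0.0, 0.0, 0.0, 1.0]]
top 511.1592574645712 331.6570661455853 224.01166578487653 [[-0.001, -0.998, 0.069, 0.407], [-1.0, 0.002, 0.013, 0.006], [-0.013, -0.069, -0.998, 1.195], [0.0, 0.0, 0.0, 1.0]]
{'t': 0.1, 'joint_positions': array([1.11997974e+00, 8.74212507e-02, 1.75201174e-01, 1.65981830e+00,
       4.01634693e-05, 1.57079743e+00]), 'qvel': array([-0.00022605, -0.00146189,  0.00217211,  0.00011001, -0.00150764,
       -0.00075309]), 'joint_torque': array([-1.43823895e-04, -5.21559584e+01,  4.65654731e+01,  1.60812942e-02,
       -2.37995266e-05, -1.12086536e-05]), 'position': array([0.2395388 , 0.49487585, 0.24463881]), 'ee_rot': array([ 2.66121775e+00,  1.66840958e+00, -1.68618211e-03]), 'wrist_force': array([ 0.17454741, -0.01135702, -0.72845213]), 'moment': array([ 0.0096635 , -0.03086769,  0.04256644]), 'width': 1.0013625826780048}
```

View pics/top_0.png

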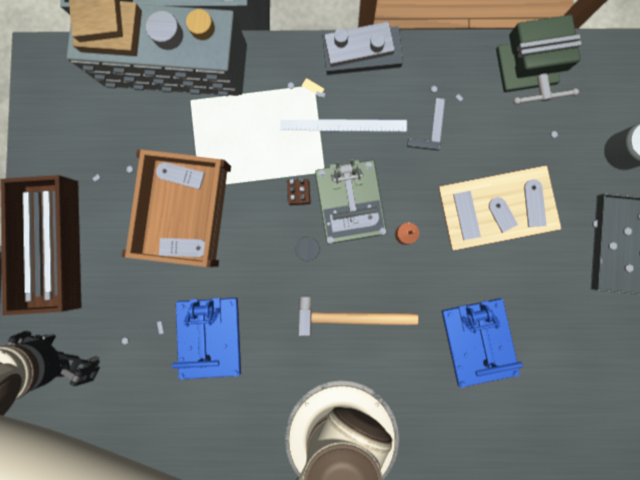

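View pics/side_0.png

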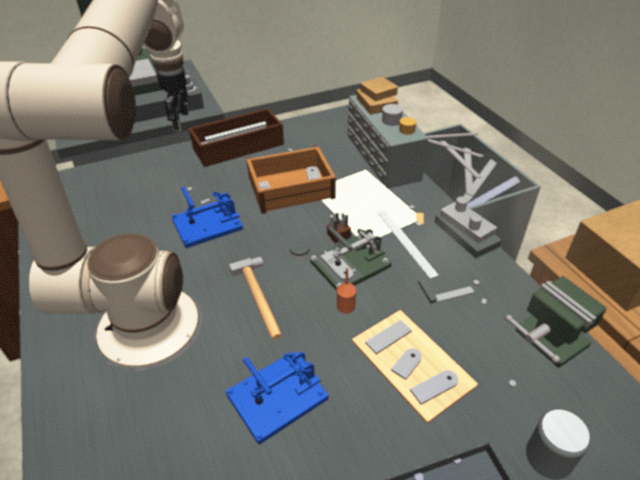

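The top view shows the green jig at about (350,202) and the stamped link in it at (355,219). The crate is at (176,208).
- **Candidates for the fresh link (top view):** plain bar (467,216), short link (502,215), and long link with a hole and a round end (535,205). I choose the last one.
- **Look-alikes for the jig:** the blue fixtures at (207,338) and (481,342).

Next I'll take one close crop and measure.

Run:
```python
from h import *
p,d=load('top','0'); s,ds=load('side','0')
a=cv2.resize(p[150:255,290:425],None,fx=5,fy=4.9,interpolation=cv2.INTER_CUBIC)[:, :400*2]
a=cv2.resize(p[150:250,285:415],(520,400),interpolation=cv2.INTER_CUBIC)
b=cv2.resize(p[160:255,435:565],(520,400)[:2] if 0 else (280,205),interpolation=cv2.INTER_CUBIC)
c=cv2.resize(s[200:300,290:400],(280,255),interpolation=cv2.INTER_CUBIC)
can=np.zeros((460,800,3),np.uint8); can[:400,:520]=a; can[:205,520:]=b; can[205:460,520:]=c
cv2.imwrite('pics/crop0.png',can[:,:,::-1])
hsv=cv2.cvtColor(p,cv2.COLOR_RGB2HSV)
def rect(m,roi,z,name):
    mm=np.zeros_like(m);x0,x1,y0,y1=roi;mm[y0:y1,x0:x1]=m[y0:y1,x0:x1]
    cs,_=cv2.findContours(mm,cv2.RETR_EXTERNAL,cv2.CHAIN_APPROX_NONE); 
    for c in sorted(cs,key=cv2.contourArea)[::-1][:3]:
        if cv2.contourArea(c)<150: continue
        w=np.array([ray('top',u,v,z)[:2] for u,v in c[:,0]],np.float32)*1000
        (cx,cy),(w1,h1),ang=cv2.minAreaRect(w); u,v=c[:,0].mean(0)
        print(name,np.round([cx,cy,w1,h1,ang],1),'px',np.round([u,v]),np.round(cv2.boxPoints(((cx,cy),(w1,h1),ang))).tolist())
H,S,V=[hsv[:,:,i].astype(int) for i in range(3)]
print('green px',hsv[170,330],hsv[235,340],'link',hsv[205,533],'board',hsv[230,480],'crate',hsv[205,150])
rect(((H>35)&(H<85)&(S>35)).astype(np.uint8)*255,(305,400,150,255),.02,'jig')
rect(((S<60)&(V>100)).astype(np.uint8)*255,(440,562,168,245),.026,'links')
rect(((H<25)&(S>60)).astype(np.uint8)*255,(430,570,160,255),.018,'board')
rect(((H<25)&(S>60)).astype(np.uint8)*255,(115,235,145,270),.08,'crate')
rect(((S<60)&(V>100)).astype(np.uint8)*255,(325,385,205,240),.028,'stamped')
```

```text
green px [ 50  33 170] [103  31 116] link [112  24 203] board [ 21  55 239] crate [ 14 128 175]
links [ 528.3 -361.8  134.2  244.2   10.6] px [502. 205.] [[440.0, -254.0], [485.0, -494.0], [617.0, -470.0], [572.0, -229.0]]
links [ 529.3 -415.8  174.3  179.9   88.2] px [540. 220.] [[437.0, -500.0], [616.0, -506.0], [622.0, -332.0], [442.0, -326.0]]
links [ 597.2 -331.4  206.8   39.5   89.8] px [481. 173.] [[577.0, -435.0], [617.0, -435.0], [617.0, -228.0], [578.0, -228.0]]
board [ 526.7 -364.8  151.2  256.2   11.1] px [499. 208.] [[428.0, -254.0], [477.0, -505.0], [625.0, -476.0], [576.0, -225.0]]
crate [521.1 362.2 211.  241.8  83.2] px [175. 209.] [[389.0, 272.0], [629.0, 243.0], [654.0, 453.0], [413.0, 481.0]]
stamped [492.8 -31.1 135.2  78.1  89.9] px [357. 225.] [[454.0, -99.0], [532.0, -99.0], [532.0, 36.0], [454.0, 37.0]]
```

View pics/crop0.png

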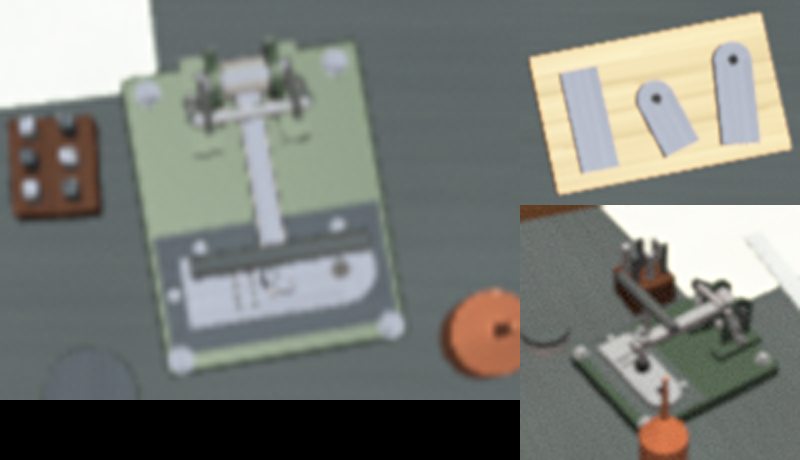

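The crop confirms the choices. Scaled top crop: jig corners at (122,80), (357,42), (405,340) and (170,375); back pins at (200,247) and (338,224); end pin at (175,295); crossbar from (190,265) to (370,240). The fresh link is the long one with a hole on the right, round end away from the robot and no dots.

Run:
```python
from h import *
p,d=load('top','0')
f=lambda u,v,z: ray('top',285+u/4-.375,150+v/4-.375,z)[:2]*1000
L=[((122,80),.02,(95,70)),((357,42),.02,(95,-70)),((405,340),.02,(-80,-70)),((170,375),.02,(-80,70)),((200,247),.026,(-11,40)),((338,224),.026,(-11,-40)),((175,295),.026,(-35,59)),((190,265),.12,(-30,48)),((370,240),.12,(-30,-48))]
W=np.array([f(*a,z) for a,z,_ in L]); J=np.array([j for *_,j in L],float)
a=W-W.mean(0); b=J-J.mean(0); th=np.arctan2((b[:,0]*a[:,1]-b[:,1]*a[:,0]).sum(),(a*b).sum())
R=np.array([[np.cos(th),-np.sin(th)],[np.sin(th),np.cos(th)]]); t=W.mean(0)-R@J.mean(0)
print('jig',t,np.degrees(th)); print(np.round(W-(J@R.T+t),1).tolist())
np.savez('jig.npz',t=t,th=th)
for n,j in dict(seat=(-35,0),bar=(-30,0),hinge=(75,0)).items(): print(n,R@j+t)
hsv=cv2.cvtColor(p,cv2.COLOR_RGB2HSV);H,S,V=[hsv[:,:,i].astype(int) for i in range(3)]
m=((H>90)&(H<135)&(V>140)).astype(np.uint8)*255; mm=np.zeros_like(m); mm[175:240,448:552]=m[175:240,448:552]
for c in cv2.findContours(mm,cv2.RETR_EXTERNAL,cv2.CHAIN_APPROX_NONE)[0]:
    if cv2.contourArea(c)<100: continue
    w=np.array([ray('top',u,v,.026)[:2] for u,v in c[:,0]],np.float32)*1000
    print('piece',np.round(cv2.minAreaRect(w),1) if 0 else cv2.minAreaRect(w),c[:,0].mean(0))
# heights by depth
for u,v in [(535,215),(535,230),(352,208),(345,222),(320,215),(408,238)]: print((u,v),np.round(pt('top',u,v,d[v,u])*1000))
m=((H<15)&(S>120)).astype(np.uint8); print('can',ray('top',*np.argwhere(m[215:250,390:425])[:,::-1].mean(0)+[390,215],.05))
```

```text
jig [533.87567134 -23.63203717] 8.904156642401132
[[-1.5, -0.7], [-1.3, 1.2], [-1.6, 1.8], [0.1, -1.4], [0.6, 0.2], [1.3, -0.0], [-0.4, -0.5], [2.2, -0.2], [0.4, -0.3]]
seat [499.29746896 -29.04940925]
bar [504.23721216 -28.27549895]
hinge [607.97181929 -12.0233827 ]
piece ((512.5789184570312, -367.5067443847656), (75.2636489868164, 38.38075637817383), 26.67181396484375) [502.1    214.2625]
piece ((508.69573974609375, -287.687744140625), (105.61136627197266, 37.97798156738281), 11.658430099487305) [466.74576271 214.97457627]
piece ((536.5596313476562, -443.52069091796875), (105.30704498291016, 38.5516471862793), 4.113656997680664) [534.81415929 203.94690265]
(535, 215) [ 508. -444.   25.]
(535, 230) [ 474. -445.   20.]
(352, 208) [521. -24.  72.]
(345, 222) [493.  -9.  28.]
(320, 215) [512.  49.  -2.]
(408, 238) [ 454. -146.   82.]
can [ 0.46576809 -0.1476602   0.05      ]
```

Call:
send_rows(increments=[[[0,0,0,0,0,0,0.0384],[0,0,0,0,0,0,0.0384],[0,0,0,0,0,0,0.0384],[0,0,0,0,0,0,0.0384],[0,0,0,0,0,0,0.0384],[0,0,0,0,0,0,0.0384],[0,0,0,0,0,0,0.0384],[0,0,0,0,0,0,0.0384],[0,0.0258,0.0754,0,0,0,0],[0,0.0258,0.0754,0,0,0,0],[0,0.0258,0.0754,0,0,0,0],[0,0.0258,0.0754,0,0,0,0]]])

```text
t: 1.1
position: [0.314, 0.3525, 0.2448]
ee_rot: [3.131, 0.245, -0.001]
wrist_force: [-0.2, 0.6, 0.9]
width: 1.0
```

Call:
send_rows(increments=[[[0,0.0258,0.0754,0.009,0,0,0],[0,0.0258,0.0754,0.009,0,0,0],[0,0.0258,0.0754,0.009,0,0,0],[0,0.0258,0.0754,0.009,0,0,0],[0,0.0258,0.0754,0.009,0,0,0],[0,0.0258,0.0754,0.009,0,0,0],[0,0.0258,0.0754,0.009,0,0,0],[0,0.0258,0.0754,0.009,0,0,0],[0,0.0258,0.0754,0.009,0,0,0],[0,0.0258,0.0754,0.009,0,0,0],[0,0,0,0,0,0,0],[0,0,0,0,0,0,0]]])

```text
t: 2.1
position: [0.4996, -0.0003, 0.1992]
ee_rot: [-3.132, -0.237, 0.003]
wrist_force: [-0.4, 0.1, -0.2]
width: 1.001
```

```bash
cat >> h.py <<'E'
from scipy.spatial.transform import Rotation as Ro
def st():
    s=arm.state(); R=Ro.from_rotvec(s['ee_rot']).as_matrix()
    j=np.load('jig.npz'); th=float(j['th']); q=np.array([[np.cos(th),np.sin(th)],[-np.sin(th),np.cos(th)]])
    P=s['position']*1000
    print('t',round(s['t'],2),'P',np.round(P,1),'jig',np.round(q@(P[:2]-j['t']),1),'yaw',np.round(np.degrees(np.arctan2(R[1,0],R[0,0])),2),'tz',np.round(R[:,2],3),'F',np.round(s['wrist_force'],1),'w',np.round(s['width'],3),'q',np.round(s['joint_positions'],2))
    return s,R
def to(x,y,z):
    s,R=st(); print('tool mm',np.round(R.T@(np.array([x,y,z])-s['position']*1000),1))
E
python3 -c "
from h import *
to(499.6,1.4,115)"
```

```text
t 2.1 P [ 4.996e+02 -3.000e-01  1.992e+02] jig [-30.3  28.3] yaw 8.66 tz [-0.002  0.    -1.   ] F [-0.4  0.1 -0.2] w 1.001 q [-0.   -0.04 -0.05  1.57  0.    1.42]
tool mm [ 0.4 -1.7 84.2]
```

Call:
send_rows(increments=[[[0,0,0,0.056,0,0,0],[0,0,0,0.056,0,0,0],[0,0,0,0.056,0,0,0],[0,0,0,0,0,0,0],[255,0,0,0,0,0,0],[255,0,0,0,0,0,0],[255,0,0,0,0,0,0],[255,0,0,0,0,0,0],[255,0,0,0,0,0,0],[255,0,0,0,0,0,0],[255,0,0,0,0,0,0],[255,0,0,0,0,0,0]]], force=25)

```text
t: 3.1
position: [0.4991, 0.0014, 0.1171]
ee_rot: [3.132, 0.243, -0.0]
wrist_force: [-5.3, 0.5, 6.7]
width: 0.131
```

Run:
```python
from h import *
st()
# arc rows in tool axes (x=jig x, z down), 0..1.76 rad
r=np.hypot(105,55); a0=np.arctan2(55,-105); A=np.linspace(0,1.76,23)
x=r*np.cos(a0-A); z=r*np.sin(a0-A)
print(np.round(np.c_[A[1:],np.diff(x)/500,-np.diff(z)/500],3).tolist())
```

```text
t 3.1 P [499.1   1.4 117.1] jig [-30.5  30.1] yaw 8.87 tz [-0. -0. -1.] F [-5.3  0.5  6.7] w 0.131 q [ 0.   -0.04 -0.2   1.41 -0.    1.42]
[[0.08, 0.009, -0.016], [0.16, 0.011, -0.016], [0.24, 0.012, -0.015], [0.32, 0.013, -0.014], [0.4, 0.014, -0.013], [0.48, 0.015, -0.011], [0.56, 0.016, -0.01], [0.64, 0.017, -0.009], [0.72, 0.017, -0.008], [0.8, 0.018, -0.006], [0.88, 0.018, -0.005], [0.96, 0.019, -0.003], [1.04, 0.019, -0.002], [1.12, 0.019, -0.0], [1.2, 0.019, 0.001], [1.28, 0.019, 0.003], [1.36, 0.018, 0.004], [1.44, 0.018, 0.006], [1.52, 0.018, 0.007], [1.6, 0.017, 0.009], [1.68, 0.016, 0.01], [1.76, 0.015, 0.011]]
```

Call:
send_rows(increments=[[[255,0.009,0,-0.016,0,0,0],[255,0.011,0,-0.016,0,0,0],[255,0.012,0,-0.015,0,0,0],[255,0.013,0,-0.014,0,0,0],[255,0.014,0,-0.013,0,0,0],[255,0.015,0,-0.011,0,0,0],[255,0.016,0,-0.01,0,0,0],[255,0.017,0,-0.009,0,0,0],[255,0.017,0,-0.008,0,0,0],[255,0.018,0,-0.006,0,0,0]]])

```text
t: 3.93
position: [0.5693, 0.013, 0.1772]
ee_rot: [-3.131, -0.244, 0.0]
wrist_force: [-8.1, 3.2, 8.8]
width: 0.13
```

Run:
```python
from h import *
st(); shot('side','1'); p,_=load('side','1'); cv2.imwrite('pics/c1.png',cv2.resize(p[140:300,270:430],(480,480))[:,:,::-1])
```

```text
t 3.93 P [569.3  13.  177.2] jig [40.7 30.7] yaw 8.9 tz [-0.     0.001 -1.   ] F [-8.1  3.2  8.8] w 0.13 q [0.02 0.12 0.08 1.53 0.   1.44]
```

View pics/c1.png

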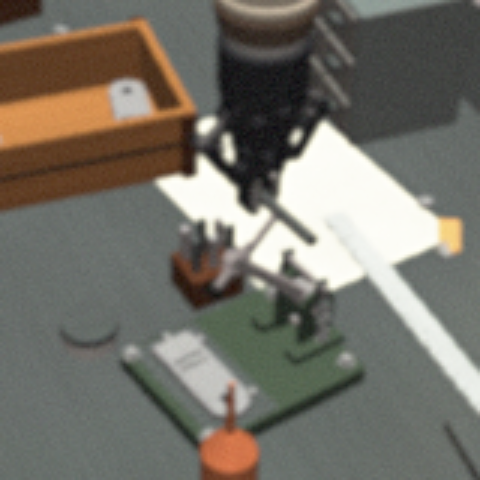

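The fingers hold the crossbar at (265,200) in the crop. The arm is about halfway up and the stamped link at (205,375) has not moved.

Call:
send_rows(increments=[[[255,0.018,0,-0.005,0,0,0],[255,0.019,0,-0.003,0,0,0],[255,0.019,0,-0.002,0,0,0],[255,0.019,0,0,0,0,0],[255,0.019,0,0.001,0,0,0],[255,0.019,0,0.003,0,0,0],[255,0.018,0,0.004,0,0,0],[255,0.018,0,0.006,0,0,0],[255,0.018,0,0.007,0,0,0],[255,0.017,0,0.009,0,0,0],[255,0.016,0,0.01,0,0,0],[255,0.014,0,0.01,0,0,0]]])

```text
t: 4.98
position: [0.6768, 0.0299, 0.1549]
ee_rot: [-3.131, -0.244, -0.002]
wrist_force: [1.9, 6.0, -2.3]
width: 0.128
```

Call:
send_rows(increments=[[[255,0,0,0,0,0,0],[0,0,0,0,0,0,0],[0,0,0,0,0,0,0],[0,0,0,0,0,0,0],[0,0,0,0,0,0,0],[0,0,0,0,0,0,0],[0,0,0,0,0,0,0],[0,0,0,-0.06,0,0,0],[0,0,0,-0.06,0,0,0]]])

```text
t: 5.73
position: [0.6742, 0.0288, 0.214]
ee_rot: [-3.132, -0.243, 0.007]
wrist_force: [0.3, 0.2, 1.5]
width: 0.998
```

Run:
```python
from h import *
st(); shot('side','2'); p,_=load('side','2'); 
a=cv2.resize(p[140:300,270:430],(480,480))
p,d=shot('top','2'); b=cv2.resize(p[130:260,290:420],(320,320)); c=np.zeros((480,800,3),np.uint8); c[:,:480]=a;c[:320,480:]=b
cv2.imwrite('pics/c2.png',c[:,:,::-1])
```

```text
t 5.73 P [674.2  28.8 214. ] jig [146.8  30. ] yaw 8.87 tz [-0.004 -0.    -1.   ] F [0.3 0.2 1.5] w 0.998 q [ 0.04  0.4   0.49  1.66 -0.    1.46]
```

View pics/c2.png

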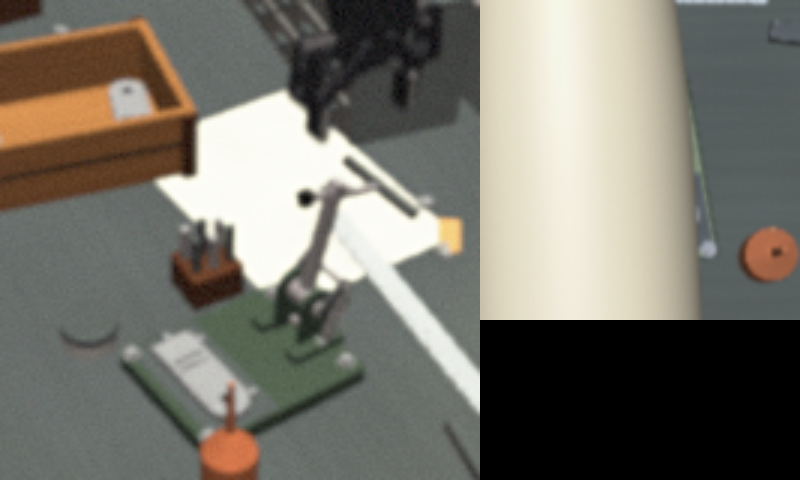

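The hold-down stays open by itself: crossbar at (380,190), foot at (305,197), stamped link still in the seat at (205,375). Next I move over the seat with the jaws part-open.

Call:
send_rows(increments=[[[0,0,0,-0.08,0,0,0],[90,-0.0606,0.01,0,0,0,0],[90,-0.0606,0.01,0,0,0,0],[90,-0.0606,0.01,0,0,0,0],[90,-0.0606,0.01,0,0,0,0],[90,-0.0606,0.01,0,0,0,0],[90,-0.0606,0.01,0,0,0,0],[90,0,0,0.068,0,0,0],[90,0,0,0.068,0,0,0],[90,0,0,0.068,0,0,0],[90,0,0,0.068,0,0,0],[90,0,0,0.068,0,0,0]]])

```text
t: 6.83
position: [0.5, -0.0289, 0.0839]
ee_rot: [3.132, 0.243, 0.002]
wrist_force: [0.4, 0.2, -0.5]
width: 0.646
```

Call:
send_rows(increments=[[[90,0,0,0.03,0,0,0],[90,0,0,0.03,0,0,0],[90,0,0,0,0,0,0],[90,0,0,0,0,0,0]]])

```text
t: 7.17
position: [0.4999, -0.0288, 0.0551]
ee_rot: [-3.132, -0.243, 0.002]
wrist_force: [-0.1, 0.3, -0.3]
width: 0.644
```

```bash
python3 -c "
from h import *
to(499.3,-29.05,35)
p,d=shot('side','3'); cv2.imwrite('pics/c3.png',cv2.resize(p[180:300,290:410],(600,600),interpolation=cv2.INTER_CUBIC)[:,:,::-1])"
```

```text
t 7.17 P [499.9 -28.8  55.1] jig [-34.4   0.1] yaw 8.87 tz [-0.001 -0.    -1.   ] F [-0.1  0.3 -0.3] w 0.644 q [-0.06 -0.02 -0.3   1.29 -0.    1.36]
tool mm [-0.6  0.1 20.1]
```

View pics/c3.png

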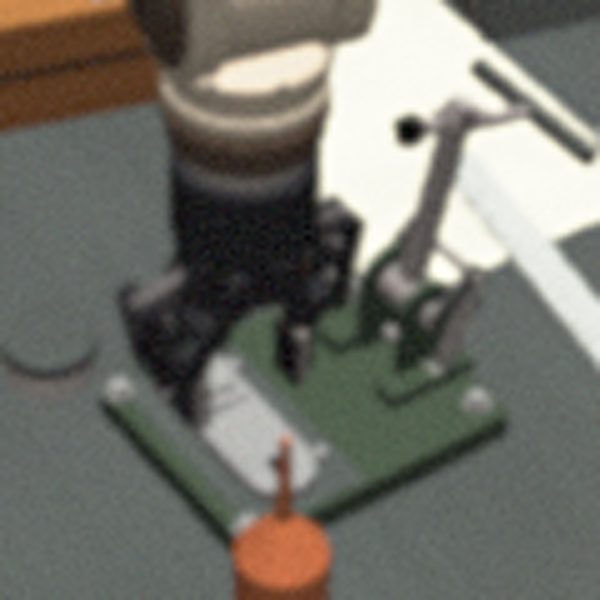

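The fingers straddle the link at (200,390) and (295,360), with the open hold-down well clear. I'll feel downwards for the base.

Call:
send_rows(increments=[[[90,0,0,0.02,0,0,0],[90,0,0,0.02,0,0,0],[90,0,0,0.004,0,0,0],[90,0,0,0,0,0,0]]])

```text
t: 7.55
position: [0.4998, -0.0288, 0.0323]
ee_rot: [-3.132, -0.243, 0.002]
wrist_force: [-0.4, -0.6, 0.5]
width: 0.648
```

Call:
send_rows(increments=[[[90,0,0,0.004,0,0,0],[90,0,0,0,0,0,0]]])

```text
t: 7.72
position: [0.5004, -0.0288, 0.0312]
ee_rot: [3.132, 0.243, 0.0]
wrist_force: [-0.1, -0.5, 0.2]
width: 0.644
```

Call:
send_rows(increments=[[[90,0,0,0.003,0,0,0],[90,0,0,0,0,0,0]]])

```text
t: 7.88
position: [0.5006, -0.0288, 0.03]
ee_rot: [3.132, 0.243, 0.001]
wrist_force: [-0.4, 0.3, -0.2]
width: 0.649
```

Call:
send_rows(increments=[[[114,0,0,0,0,0,0],[114,0,0,0,0,0,0],[114,0,0,0,0,0,0]]])

```text
t: 8.13
position: [0.5011, -0.0289, 0.0314]
ee_rot: [3.132, 0.243, 0.003]
wrist_force: [-2.0, -1.2, 10.8]
width: 0.551
```

Call:
send_rows(increments=[[[114,0,0,0.002,0,0,0],[114,0,0,0,0,0,0]]])

```text
t: 8.3
position: [0.5011, -0.0289, 0.0314]
ee_rot: [3.132, 0.243, 0.004]
wrist_force: [-7.1, 0.2, 20.6]
width: 0.555
```

Call:
send_rows(increments=[[[114,-0.002,0,-0.009,0,0,0],[160,0,0,0,0,0,0],[160,0,0,0,0,0,0],[180,0,0,0,0,0,0],[180,0,0,0,0,0,0],[180,0,0,0,0,0,0]]], force=60)

```text
t: 8.8
position: [0.4994, -0.0291, 0.0349]
ee_rot: [3.132, 0.243, 0.001]
wrist_force: [-7.6, -0.0, 17.7]
width: 0.444
```

Call:
send_rows(increments=[[[180,0,0,0,0,0,0],[180,0,0,-0.02,0,0,0],[180,0,0,-0.03,0,0,0],[180,0,0,0,0,0,0]]])

```text
t: 9.13
position: [0.5004, -0.029, 0.0604]
ee_rot: [3.132, 0.243, 0.004]
wrist_force: [0.1, 0.3, -1.8]
width: 0.442
```

```bash
python3 -c "
from h import *
st()
p,d=shot('side','4'); cv2.imwrite('pics/c4.png',cv2.resize(p[180:300,290:410],(500,500),interpolation=cv2.INTER_CUBIC)[:,:,::-1])"
```

```text
t 9.13 P [500.4 -29.   60.4] jig [-33.9  -0.1] yaw 8.88 tz [ 0.003 -0.    -1.   ] F [ 0.1  0.3 -1.8] w 0.442 q [-0.06 -0.02 -0.29  1.3   0.    1.36]
```

View pics/c4.png

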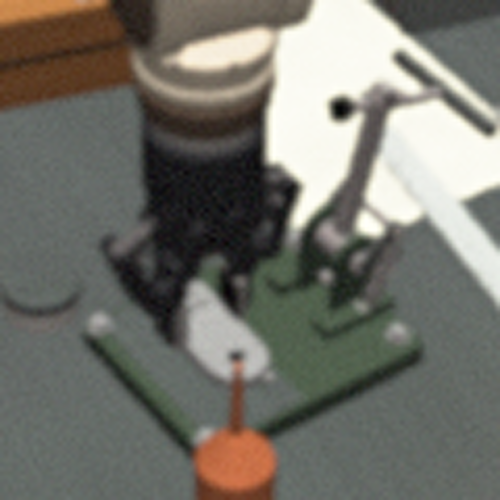

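The stamped link is lifted between the fingers at (225,340) in the crop. Now to the crate.

Call:
send_rows(increments=[[[180,0,0,-0.08,0,0,0.0293],[180,0,0,-0.08,0,0,0.0293],[180,0,0,-0.08,0,0,0.0293],[180,-0.0048,-0.0739,0,0,0,0],[180,-0.0048,-0.0739,0,0,0,0],[180,-0.0048,-0.0739,0,0,0,0],[180,-0.0048,-0.0739,0,0,0,0],[180,-0.0048,-0.0739,0,0,0,0],[180,-0.0048,-0.0739,0,0,0,0],[180,-0.0048,-0.0739,0,0,0,0],[180,-0.0048,-0.0739,0,0,0,0],[180,-0.0048,-0.0739,0,0,0,0]]])

```text
t: 10.18
position: [0.5178, 0.3056, 0.1768]
ee_rot: [3.135, -0.19, -0.002]
wrist_force: [1.4, -0.2, -3.2]
width: 0.443
```

Call:
send_rows(increments=[[[180,-0.0048,-0.0739,0,0,0,0],[180,-0.0048,-0.0739,0,0,0,0],[180,0,0,0,0,0,0]]])

```text
t: 10.43
position: [0.5215, 0.3833, 0.1749]
ee_rot: [-3.136, 0.184, 0.004]
wrist_force: [0.8, 0.4, -2.4]
width: 0.442
```

```bash
python3 -c "
from h import *
to(522.8,377.6,37)
p,d=shot('side','5'); cv2.imwrite('pics/c5.png',cv2.resize(p[100:230,220:350],(520,520),interpolation=cv2.INTER_CUBIC)[:,:,::-1])"
```

```text
t 10.43 P [521.5 383.3 174.9] jig [ 50.7 404. ] yaw -6.7 tz [-0.003  0.    -1.   ] F [ 0.8  0.4 -2.4] w 0.442 q [0.63 0.31 0.3  1.56 0.   2.32]
tool mm [  2.3   5.5 137.9]
```

View pics/c5.png

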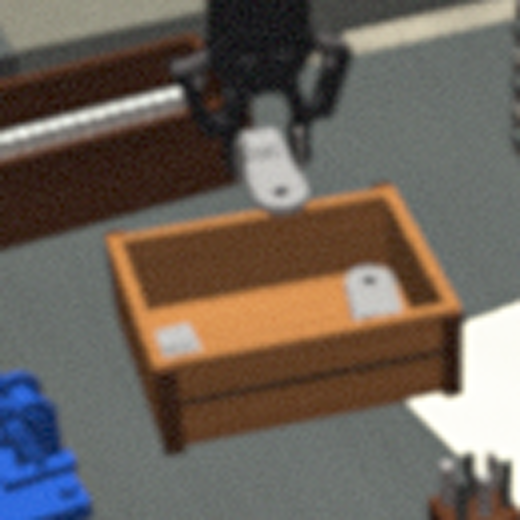

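The stamped link hangs over the crate's centre (270,180 in the crop), with the earlier links at the ends (175,338) and (372,290). Eight pictures viewed so far. Now lower and release.

Call:
send_rows(increments=[[[180,0.0046,0.011,0.03,0,0,0],[180,0,0,0.07,0,0,0],[180,0,0,0.07,0,0,0],[180,0,0,0.07,0,0,0],[180,0,0,0.034,0,0,0],[180,0,0,0,0,0,0],[80,0,0,0,0,0,0],[80,0,0,0,0,0,0],[80,0,0,0,0,0,0],[80,0,0,0,0,0,0]]])

```text
t: 11.32
position: [0.525, 0.3726, 0.0436]
ee_rot: [-3.134, 0.19, -0.004]
wrist_force: [-0.0, 1.4, 0.2]
width: 0.687
```

Call:
send_rows(increments=[[[80,0,0,-0.08,0,0,0],[80,0,0,-0.08,0,0,-0.0373],[80,0,0,-0.08,0,0,-0.0373],[80,0,0,-0.08,0,0,-0.0373],[80,0,0,-0.08,0,0,-0.0373],[80,0,0,0,0,0,-0.0373],[80,-0.0341,0.0698,0,0,0,0],[80,-0.0341,0.0698,0,0,0,0],[80,-0.0341,0.0698,0,0,0,0],[80,-0.0341,0.0698,0,0,0,0],[80,-0.0341,0.0698,0,0,0,0],[80,-0.0341,0.0698,0,0,0,0]]])

```text
t: 12.32
position: [0.5262, 0.1373, 0.2428]
ee_rot: [3.057, 0.724, 0.004]
wrist_force: [0.6, 0.8, 0.0]
width: 0.687
```

Call:
send_rows(increments=[[[80,-0.0341,0.0698,0,0,0,0],[80,-0.0341,0.0698,0,0,0,0],[80,-0.0341,0.0698,0,0,0,0],[80,-0.0341,0.0698,0,0,0,0],[80,-0.0341,0.0698,0,0,0,0],[80,-0.0341,0.0698,0,0,0,0],[80,-0.0341,0.0698,0,0,0,0],[80,-0.0341,0.0698,0,0,0,0],[80,-0.0341,0.0698,0,0,0,0],[80,-0.0341,0.0698,0,0,0,0],[80,-0.0341,0.0698,0,0,0,0],[80,-0.0341,0.0698,0,0,0,0]]])

```text
t: 13.32
position: [0.5309, -0.3293, 0.243]
ee_rot: [3.055, 0.723, 0.003]
wrist_force: [0.7, 0.4, -0.1]
width: 0.685
```

Call:
send_rows(increments=[[[80,-0.0341,0.0698,0,0,0,0],[80,-0.0341,0.0698,0,0,0,0],[80,0,0,0,0,0,-0.0373],[80,0,0,0,0,0,-0.0373],[80,0,0,0,0,0,-0.0373],[80,0,0,0,0,0,-0.0373],[80,0,0,0,0,0,-0.0373],[80,0,0,0,0,0,-0.0373],[80,0,0,0,0,0,-0.0373],[80,0,0,0,0,0,-0.0373],[80,0,0,0,0,0,-0.0373],[80,0,0,0,0,0,-0.0373]]])

```text
t: 14.32
position: [0.532, -0.405, 0.2428]
ee_rot: [2.139, 2.298, 0.0]
wrist_force: [-0.0, -0.5, 0.3]
width: 0.686
```

Run:
```python
from h import *
to(536.6,-443.5,90)
# check crate: link in it; hold-down
p,d=shot('top','6'); q,_=shot('side','6')
hsv=cv2.cvtColor(p,cv2.COLOR_RGB2HSV);H,S,V=[hsv[:,:,i].astype(int) for i in range(3)]
m=((S<60)&(V>120)).astype(np.uint8)*255; mm=np.zeros_like(m); mm[160:258,140:215]=m[160:258,140:215]
for c in cv2.findContours(mm,cv2.RETR_EXTERNAL,cv2.CHAIN_APPROX_NONE)[0]:
    if cv2.contourArea(c)<80: continue
    w=np.array([ray('top',u,v,.018)[:2] for u,v in c[:,0]],np.float32)*1000
    u,v=c[:,0].mean(0).astype(int); print('crate piece',np.round(cv2.minAreaRect(w)[0]),np.round(cv2.minAreaRect(w)[1]),np.round(pt('top',u,v,d[v,u])*1000),(u,v))
can=np.zeros((420,800,3),np.uint8); can[:,:400]=cv2.resize(q[110:320,230:430],(400,420)); can[:,400:]=cv2.resize(p[140:350,120:320],(400,420)); cv2.imwrite('pics/c6.png',can[:,:,::-1])
```

```text
t 14.32 P [ 532.  -405.   242.8] jig [ -60.8 -376.4] yaw 94.1 tz [ 0.002 -0.001 -1.   ] F [-0.  -0.5  0.3] w 0.686 q [-0.65  0.39  0.53  1.71 -0.   -0.72]
tool mm [-38.6   1.6 152.9]
crate piece [436. 368.] [105.  42.] [436. 372.  16.] (np.int64(180), np.int64(247))
crate piece [524. 368.] [112.  42.] [524. 373.  20.] (np.int64(180), np.int64(209))
crate piece [605. 378.] [112.  42.] [606. 375.  19.] (np.int64(180), np.int64(174))
```

The stamped link lies in the crate centre at (524,368), with its top about 18–20 mm up. Now down onto the fresh link.

Call:
send_rows(increments=[[[100,-0.0386,0.0016,0,0,0,0],[100,-0.0386,0.0016,0,0,0,0],[100,0,0,0.075,0,0,0],[100,0,0,0.075,0,0,0],[100,0,0,0.075,0,0,0],[100,0,0,0.075,0,0,0],[100,0,0,0.04,0,0,0],[100,0,0,0.04,0,0,0],[100,0,0,0,0,0,0]]])

```text
t: 15.17
position: [0.5345, -0.442, 0.047]
ee_rot: [-2.148, -2.285, 0.001]
wrist_force: [0.2, 0.4, -0.9]
width: 0.608
```

Run:
```python
from h import *
to(536.6,-443.5,34.5); q,_=shot('side','7'); cv2.imwrite('pics/c7.png',cv2.resize(q[280:430,340:490],(600,600),interpolation=cv2.INTER_CUBIC)[:,:,::-1])
```

```text
t 15.17 P [ 534.5 -442.    47. ] jig [ -64.2 -413.4] yaw 93.52 tz [-0.004  0.004 -1.   ] F [ 0.2  0.4 -0.9] w 0.608 q [-0.69  0.45  0.23  1.36 -0.   -0.75]
tool mm [-1.7  2.1 12.5]
```

View pics/c7.png

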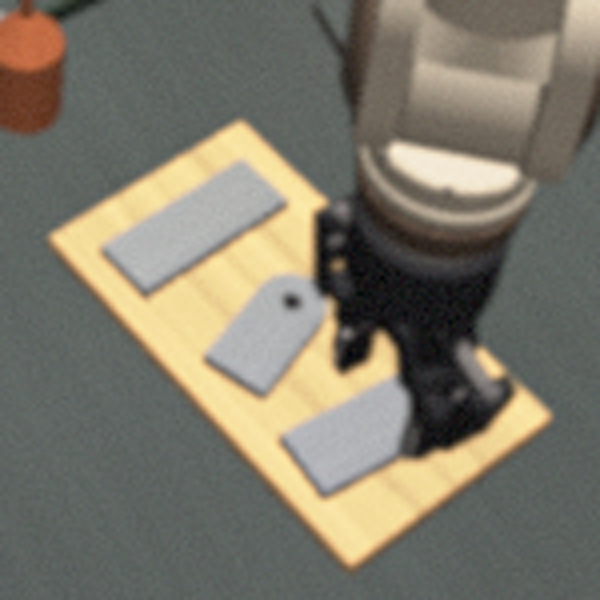

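Viewed nine so far. The fingers straddle the fresh link's middle at (350,355) and (410,440), clear of the short link. Now down, grip and lift a little.

Call:
send_rows(increments=[[[100,-0.0034,0.004,0.01,0,0,0],[100,0,0,0.014,0,0,0],[100,0,0,0,0,0,0],[180,0,0,0,0,0,0],[180,0,0,0,0,0,0],[180,0,0,0,0,0,0],[180,0,0,0,0,0,0],[180,0,0,0,0,0,0]]], force=60)

```text
t: 15.88
position: [0.5384, -0.4449, 0.04]
ee_rot: [2.147, 2.292, 0.0]
wrist_force: [-0.3, 0.7, 4.5]
width: 0.295
```

Call:
send_rows(increments=[[[180,0,0,-0.03,0,0,0],[180,0,0,-0.07,0,0,0],[180,0,0,-0.07,0,0,0],[180,0,0,-0.07,0,0,0],[180,0,0,0,0,0,0],[180,0,0,0,0,0,0]]])

```text
t: 16.38
position: [0.539, -0.4456, 0.1623]
ee_rot: [2.144, 2.29, 0.0]
wrist_force: [0.5, -0.5, -0.2]
width: 0.297
```

Run:
```python
from h import *
st(); q,d=shot('top','8'); shot('side','8')
print('P over board spot depth pts', [np.round(pt('top',u,v,d[v,u])*1000) for u,v in[(535,215),(538,222)]])
```

```text
t 16.38 P [ 539.  -445.6  162.3] jig [ -60.2 -417.7] yaw 93.76 tz [ 0.004 -0.003 -1.   ] F [ 0.5 -0.5 -0.2] w 0.297 q [-0.69  0.44  0.44  1.57 -0.   -0.76]
P over board spot depth pts [array([ 508., -443.,   28.]), array([ 492., -449.,   29.])]
```

The fingers closed on nothing (0.297 is the commanded closure), so they slid over the link. I'll re-measure the link.

Run:
```python
from h import *
p,d=load('top','8'); q,_=load('side','8')
def pieces(cam,p,roi):
    hsv=cv2.cvtColor(p,cv2.COLOR_RGB2HSV);H,S,V=[hsv[:,:,i].astype(int) for i in range(3)]
    m=((H>90)&(H<135)&(V>130)).astype(np.uint8)*255; mm=np.zeros_like(m);a,b,c,e=roi; mm[c:e,a:b]=m[c:e,a:b]
    for c in cv2.findContours(mm,cv2.RETR_EXTERNAL,cv2.CHAIN_APPROX_NONE)[0]:
        if cv2.contourArea(c)<100: continue
        w=np.array([ray(cam,u,v,.026)[:2] for u,v in c[:,0]],np.float32)*1000
        print(cam,np.round(np.hstack([np.ravel(x) for x in cv2.minAreaRect(w)]),1),np.round(c[:,0].mean(0)),cv2.contourArea(c))
pieces('top',p,(448,552,175,240)); pieces('side',load('side','0')[0],(355,470,315,415)); pieces('side',q,(355,470,315,415))
can=np.zeros((450,800,3),np.uint8); can[:,:400]=cv2.resize(p[150:260,435:535+0] if 0 else p[155:255,470:570],(400,450)); can[:,400:]=cv2.resize(q[290:440,350:490],(400,450)); cv2.imwrite('pics/c8.png',can[:,:,::-1])
```

```text
top [ 512.6 -367.5   75.3   38.6   26.8] [502. 214.] 493.0
top [ 508.7 -287.7  105.6   38.    11.6] [467. 215.] 709.5
top [ 536.6 -443.6  105.3   38.7    4.4] [535. 204.] 697.5
side [ 533.5 -446.6  103.7   36.     4.2] [434. 386.] 645.0
side [ 508.1 -372.    70.2   33.6   26.9] [407. 363.] 252.0
side [ 534.2 -446.5  105.    36.1    4.2] [435. 386.] 646.5
side [ 499.8 -375.8   51.6   34.6   27.9] [404. 365.] 195.0
```

View pics/c8.png

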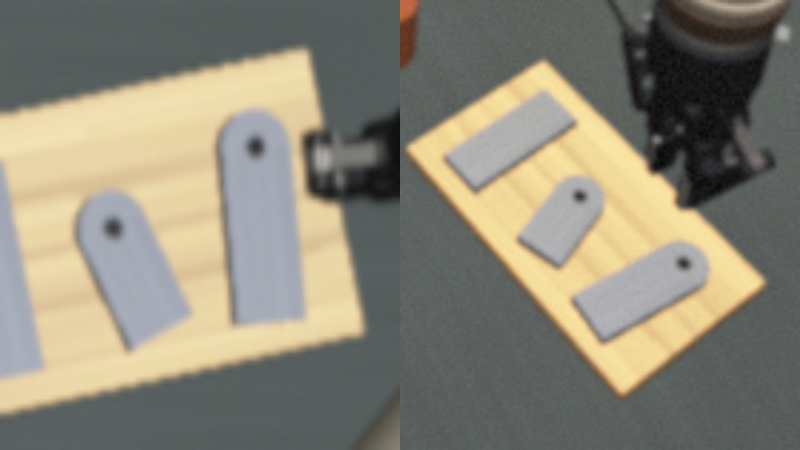

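The fresh link has not moved: top view (536.6,-443.6), side view (534.2,-446.5). The fingers were too high and gripped only its top edge. I'll go again about 4 mm lower, between the two estimates. Ten viewed.

Call:
send_rows(increments=[[[100,0.0016,-0.007,0.057,0,0,-0.003],[100,0,0,0.057,0,0,0],[100,0,0,0.057,0,0,0],[100,0,0,0.057,0,0,0],[100,0,0,0.02,0,0,0],[100,0,0,0.01,0,0,0],[100,0,0,0,0,0,0],[100,0,0,0,0,0,0]]])

```text
t: 17.15
position: [0.5342, -0.444, 0.0299]
ee_rot: [-2.136, -2.302, 0.0]
wrist_force: [0.3, 0.5, -0.3]
width: 0.609
```

```bash
python3 -c "
from h import *
to(535.5,-445,30.5)"
```

```text
t 17.15 P [ 534.2 -444.    29.9] jig [ -64.7 -415.3] yaw 94.3 tz [-0.001  0.001 -1.   ] F [ 0.3  0.5 -0.3] w 0.609 q [-0.69  0.45  0.2   1.32 -0.   -0.77]
tool mm [-1.1  1.2 -0.6]
```

Call:
send_rows(increments=[[[120,0,0.002,-0.001,0,0,0],[140,0,0,0,0,0,0],[160,0,0,0,0,0,0],[180,0,0,0,0,0,0],[180,0,0,0,0,0,0],[180,0,0,0,0,0,0]]])

```text
t: 17.65
position: [0.5358, -0.4442, 0.0312]
ee_rot: [2.136, 2.303, 0.0]
wrist_force: [-0.7, -0.2, 4.8]
width: 0.442
```

Call:
send_rows(increments=[[[180,0,0,-0.02,0,0,0],[180,0,0,-0.06,0,0,0],[180,0,0,-0.08,0,0,0],[180,0,0,-0.08,0,0,0],[180,0,0,-0.08,0,0,0],[180,0,0,0,0,0,0],[180,0,0,0,0,0,0]]])

```text
t: 18.23
position: [0.5363, -0.4449, 0.1939]
ee_rot: [2.133, 2.3, 0.0]
wrist_force: [0.4, -0.0, -3.2]
width: 0.446
```

```bash
python3 -c "
from h import *
to(499.3,-29.05,60)"
```

```text
t 18.23 P [ 536.3 -444.9  193.9] jig [ -62.8 -416.5] yaw 94.3 tz [ 0.004 -0.003 -1.   ] F [ 0.4 -0.  -3.2] w 0.446 q [-0.69  0.44  0.51  1.63 -0.   -0.77]
tool mm [417.9  -6.2 132.4]
```

The fresh link is gripped (0.446, as with the stamped one). I carry it over and turn it clockwise 85.4°, stopping 8 mm short of the pins.

Call:
send_rows(increments=[[[180,0.0744,-0.0025,0,0,0,0],[180,0.0744,-0.0025,0,0,0,0],[180,0.0744,-0.0025,0,0,0,0],[180,0.0744,-0.0025,0,0,0,0],[180,0.0744,-0.0025,0,0,0,0],[180,0.0744,-0.0025,0,0,0,0],[180,0.0744,-0.0025,0,0,0,0],[180,0.0744,-0.0025,0,0,0,0],[180,0.0744,-0.0025,0,0,0,0],[180,0.0744,-0.0025,0,0,0,0],[180,0.0744,-0.0025,0,0,0,0]]])

```text
t: 19.15
position: [0.4897, -0.0355, 0.1887]
ee_rot: [-2.135, -2.301, 0.003]
wrist_force: [1.1, -0.7, -1.4]
width: 0.44
```

Call:
send_rows(increments=[[[180,0,0,0,0,0,0.0395],[180,0,0,0,0,0,0.0395],[180,0,0,0,0,0,0.0395],[180,0,0,0,0,0,0.0395],[180,0,0,0,0,0,0.0395],[180,0,0,0,0,0,0.0395],[180,0,0,0,0,0,0.0395],[180,0,0,0,0,0,0.0395],[180,0,0,0,0,0,0.0395],[180,0,0,0,0,0,0.0395],[180,0,0,0,0,0,0.0395],[180,0,0,0,0,0,0.0395]]])

```text
t: 20.15
position: [0.4903, -0.0371, 0.1886]
ee_rot: [-3.132, -0.236, 0.005]
wrist_force: [-0.1, -0.1, -2.8]
width: 0.449
```

Call:
send_rows(increments=[[[180,0,0,0.06,0,0,0],[180,0,0,0.07,0,0,0],[180,0,0,0.07,0,0,0],[180,0,0,0.05,0,0,0],[180,0,0,0,0,0,0],[180,0,0,0,0,0,0]]])

```text
t: 20.65
position: [0.4893, -0.037, 0.0638]
ee_rot: [-3.131, -0.246, 0.008]
wrist_force: [-0.0, 0.0, -1.3]
width: 0.441
```

```bash
python3 -c "
from h import *
to(499.3-6.7,-29.05-9.1,35)"
```

```text
t 20.65 P [489.3 -37.   63.8] jig [-46.1  -6.4] yaw 8.98 tz [-0.005  0.    -1.   ] F [-0.   0.  -1.3] w 0.441 q [-0.08 -0.04 -0.31  1.31 -0.    1.34]
tool mm [ 3.2  1.6 28.8]
```

Call:
send_rows(increments=[[[180,0.006,0,0.03,0,0,0],[180,0,0,0.02,0,0,0],[180,0,0,0.005,0,0,0],[180,0,0,0,0,0,0]]])

```text
t: 20.98
position: [0.4939, -0.0367, 0.0384]
ee_rot: [-3.132, -0.246, 0.001]
wrist_force: [-0.3, -0.1, -2.1]
width: 0.444
```

Call:
send_rows(increments=[[[180,0,0,0.002,0,0,0],[180,0,0,0.002,0,0,0],[180,0,0,0,0,0,0]]])

```text
t: 21.23
position: [0.4944, -0.0367, 0.0368]
ee_rot: [3.132, 0.246, 0.001]
wrist_force: [-0.4, 1.1, -2.2]
width: 0.444
```

```bash
python3 -c "
from h import *
st()"
```

```text
t 21.23 P [494.4 -36.7  36.8] jig [-41.1  -6.8] yaw 8.98 tz [ 0.001 -0.    -1.   ] F [-0.4  1.1 -2.2] w 0.444 q [-0.07 -0.02 -0.34  1.25  0.    1.34]
```

Call:
send_rows(increments=[[[180,0,0,0.003,0,0,0],[180,0,0,0.003,0,0,0],[180,0,0,0,0,0,0]]])

```text
t: 21.48
position: [0.4942, -0.0367, 0.0332]
ee_rot: [3.132, 0.246, 0.0]
wrist_force: [-0.3, 0.2, -2.2]
width: 0.449
```

Call:
send_rows(increments=[[[180,0,0,0.001,0,0,0],[180,0,0,0.001,0,0,0],[180,0,0,0,0,0,0]]])

```text
t: 21.73
position: [0.4942, -0.0367, 0.0331]
ee_rot: [3.132, 0.246, 0.001]
wrist_force: [-3.0, -0.0, 6.9]
width: 0.448
```

The link touches the base at 33.1 mm, as predicted. Now I slide it back to the pins.

Call:
send_rows(increments=[[[180,0.004,0,-0.001,0,0,0],[180,0.004,0,0,0,0,0],[180,0.002,0,0,0,0,0],[180,0,0,0,0,0,0]]])

```text
t: 22.07
position: [0.499, -0.036, 0.0332]
ee_rot: [3.132, 0.246, -0.001]
wrist_force: [-5.8, -0.1, 5.9]
width: 0.442
```

Call:
send_rows(increments=[[[180,0.002,0,0,0,0,0],[180,0.001,0,0,0,0,0],[180,0,0,0,0,0,0]]])

```text
t: 22.32
position: [0.5001, -0.0358, 0.0332]
ee_rot: [3.132, 0.246, -0.002]
wrist_force: [-7.2, -1.8, 7.8]
width: 0.443
```

Call:
send_rows(increments=[[[180,0.002,0,0,0,0,0],[180,0.002,0,0,0,0,0],[180,0,0,0,0,0,0]]])

```text
t: 22.57
position: [0.5005, -0.0358, 0.0331]
ee_rot: [3.131, 0.246, -0.007]
wrist_force: [-17.5, -3.3, 14.1]
width: 0.444
```

```bash
python3 -c "
from h import *
st()"
```

```text
t 22.57 P [500.5 -35.8  33.1] jig [-34.8  -6.8] yaw 8.98 tz [-0.004 -0.001 -1.   ] F [-17.5  -3.3  14.1] w 0.444 q [-0.07  0.   -0.32  1.25 -0.    1.34]
```

Back pins touched (-17.5 N at jig x = -34.8). I ease off slightly and slide +y to the end pin.

Call:
send_rows(increments=[[[180,-0.002,0,-0.001,0,0,0],[180,0,-0.004,0,0,0,0],[180,0,-0.004,0,0,0,0],[180,0,-0.002,0,0,0,0],[180,0,0,0,0,0,0]]])

```text
t: 22.98
position: [0.4999, -0.032, 0.0332]
ee_rot: [3.129, 0.244, -0.004]
wrist_force: [-7.6, -9.9, 4.2]
width: 0.444
```

Call:
send_rows(increments=[[[180,0,-0.002,0,0,0,0],[180,0,-0.002,0,0,0,0],[180,0,0,0,0,0,0]]])

```text
t: 23.23
position: [0.4995, -0.0301, 0.0331]
ee_rot: [3.129, 0.244, -0.004]
wrist_force: [-7.4, -10.0, 5.3]
width: 0.445
```

```bash
python3 -c "
from h import *
st()"
```

```text
t 23.23 P [499.5 -30.1  33.1] jig [-35.   -1.1] yaw 8.93 tz [-0.002 -0.004 -1.   ] F [ -7.4 -10.    5.3] w 0.445 q [-0.06 -0.   -0.33  1.25 -0.    1.36]
```

Call:
send_rows(increments=[[[180,0,-0.002,0,0,0,0],[180,0,-0.001,0,0,0,0],[180,0,0,0,0,0,0]]])

```text
t: 23.48
position: [0.4993, -0.0288, 0.0332]
ee_rot: [3.128, 0.244, -0.004]
wrist_force: [-7.3, -10.5, 4.7]
width: 0.444
```

Call:
send_rows(increments=[[[180,0,-0.002,0,0,0,0],[180,0,-0.001,0,0,0,0],[180,0,0,0,0,0,0]]])

```text
t: 23.73
position: [0.4991, -0.0274, 0.0332]
ee_rot: [3.128, 0.244, -0.004]
wrist_force: [-7.7, -11.0, 4.3]
width: 0.447
```

Call:
send_rows(increments=[[[180,0,-0.002,0,0,0,0],[180,0,-0.001,0,0,0,0],[180,0,0,0,0,0,0]]])

```text
t: 23.98
position: [0.499, -0.0268, 0.0332]
ee_rot: [3.126, 0.243, -0.004]
wrist_force: [-6.8, -16.8, 4.4]
width: 0.445
```

Run:
```python
from h import *
st(); q,_=shot('side','9'); p,_=shot('top','9')
cv2.imwrite('pics/c9.png',cv2.resize(q[215:295,305:385],(600,600),interpolation=cv2.INTER_CUBIC)[:,:,::-1])
```

```text
t 23.98 P [499.  -26.8  33.2] jig [-35.    2.3] yaw 8.88 tz [-0.002 -0.006 -1.   ] F [ -6.8 -16.8   4.4] w 0.445 q [-0.05 -0.01 -0.33  1.25 -0.01  1.37]
```

View pics/c9.png

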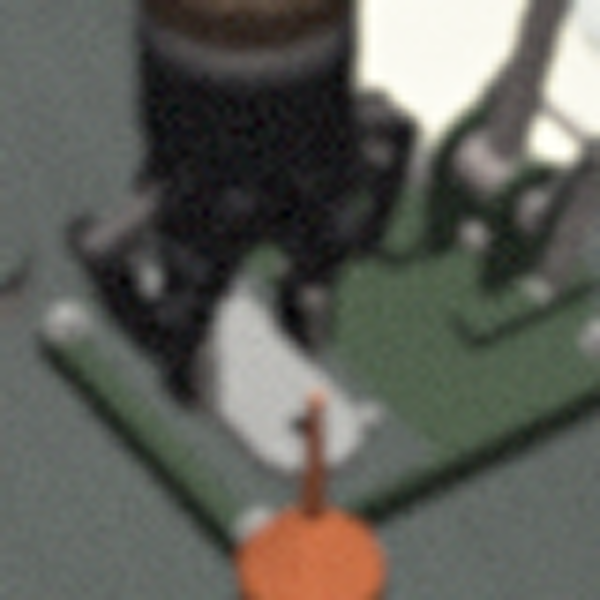

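Eleven viewed. The link lies flat against the right back pin at (370,412), and the end force has risen to 16.8 N at TCP y = +2.3 mm. One more small push confirms it.

Call:
send_rows(increments=[[[180,0,-0.002,0,0,0,0],[180,0,0,0,0,0,0]]])

```text
t: 24.25
position: [0.499, -0.0266, 0.0332]
ee_rot: [3.124, 0.242, -0.003]
wrist_force: [-5.9, -22.5, 3.5]
width: 0.441
```

Call:
send_rows(increments=[[[180,0.002,0,0,0,0,0],[180,0,0,0,0,0,0]]])

```text
t: 24.42
position: [0.4991, -0.0266, 0.0332]
ee_rot: [3.124, 0.242, -0.007]
wrist_force: [-11.3, -21.2, 7.5]
width: 0.445
```

Both contacts hold. Release and rise.

Call:
send_rows(increments=[[[85,0,0,0,0,0,0],[85,0,0,0,0,0,0],[85,0,0,0,0,0,0],[85,0,0,0,0,0,0],[85,0,0,-0.02,0,0,0],[85,0,0,-0.06,0,0,0],[85,0,0,-0.08,0,0,0],[85,0,0,-0.08,0,0,0],[0,0,0,-0.08,0,0,0],[0,0,0,-0.08,0,0,0],[0,0,0,0,0,0,0]]])

```text
t: 25.33
position: [0.5024, -0.0228, 0.2424]
ee_rot: [3.131, 0.247, 0.018]
wrist_force: [1.6, -0.6, -0.1]
width: 1.001
```

Run:
```python
from h import *
st(); q,_=shot('side','10'); q0,_=load('side','2')
J=np.load('jig.npz');th=float(J['th']);R=np.array([[np.cos(th),np.sin(th)],[-np.sin(th),np.cos(th)]])
for im,n in((q0,'stamped before'),(q,'fresh now')):
    hsv=cv2.cvtColor(im,cv2.COLOR_RGB2HSV);S,V=hsv[:,:,1].astype(int),hsv[:,:,2].astype(int)
    m=((S<45)&(V>150)).astype(np.uint8)*255; mm=np.zeros_like(m); mm[245:285,318:365]=m[245:285,318:365]
    mm=cv2.morphologyEx(mm,cv2.MORPH_CLOSE,np.ones((3,3)))
    c=max(cv2.findContours(mm,cv2.RETR_EXTERNAL,cv2.CHAIN_APPROX_NONE)[0],key=cv2.contourArea)
    w=np.array([R@(ray('side',u,v,.028)[:2]*1000-J['t']) for u,v in c[:,0]],np.float32)
    print(n,cv2.minAreaRect(w),'median',np.mean(w,0))
can=np.zeros((400,800,3),np.uint8)
for i,im in enumerate((q0,q)): can[:,400*i:400*i+400]=cv2.resize(im[220:300,300:380],(400,400),interpolation=cv2.INTER_CUBIC)
cv2.imwrite('pics/c10.png',can[:,:,::-1])
```

```text
t 25.33 P [502.4 -22.8 242.4] jig [-30.9   5.6] yaw 9.01 tz [ 0.011 -0.    -1.   ] F [ 1.6 -0.6 -0.1] w 1.001 q [-0.05 -0.04  0.04  1.64  0.    1.37]
stamped before ((-33.14649200439453, 1.1108055114746094), (45.840816497802734, 115.8738021850586), 0.7435784935951233) median [-33.46215     1.6255157]
fresh now ((-31.781734466552734, 2.5511932373046875), (44.409149169921875, 113.13394165039062), 1.8521513938903809) median [-32.99385     2.0900342]
```

Run:
```python
from h import *
J=np.load('jig.npz');th=float(J['th']);R=np.array([[np.cos(th),np.sin(th)],[-np.sin(th),np.cos(th)]])
for n in '2','10':
    im,_=load('side',n); hsv=cv2.cvtColor(im,cv2.COLOR_RGB2HSV);S,V=hsv[:,:,1].astype(int),hsv[:,:,2].astype(int)
    big=cv2.resize(im[240:290,315:370],None,fx=6,fy=6,interpolation=cv2.INTER_CUBIC); h=cv2.cvtColor(big,cv2.COLOR_RGB2HSV)
    m=((h[:,:,1]<45)&(h[:,:,2]>150)).astype(np.uint8)*255
    m=cv2.morphologyEx(cv2.morphologyEx(m,cv2.MORPH_CLOSE,np.ones((25,25))),cv2.MORPH_OPEN,cv2.getStructuringElement(cv2.MORPH_ELLIPSE,(61,61)))
    c=max(cv2.findContours(m,cv2.RETR_EXTERNAL,cv2.CHAIN_APPROX_NONE)[0],key=cv2.contourArea)
    w=np.array([R@(ray('side',315+(u+.5)/6-.5,240+(v+.5)/6-.5,.028)[:2]*1000-J['t']) for u,v in c[:,0]],np.float32)
    M=cv2.moments(w); print(n,cv2.minAreaRect(w),'cent',M['m10']/M['m00'],M['m01']/M['m00'], 'axis',0.5*np.degrees(np.arctan2(2*M['mu11'],M['mu20']-M['mu02'])))
a=cv2.cvtColor(load('side','2')[0],cv2.COLOR_RGB2GRAY)[240:290,315:370].astype(int);b=cv2.cvtColor(load('side','10')[0],cv2.COLOR_RGB2GRAY)[240:290,315:370].astype(int)
dd=cv2.GaussianBlur((b-a).astype(np.float32),(3,3),0); print(np.round(dd[::3,::3]).astype(int))
```

```text
2 ((-35.48451614379883, 0.13758468627929688), (111.87543487548828, 41.7074089050293), 89.04388427734375) cent -35.22176844375362 0.38916120097365287 axis 88.63199503919476
10 ((-33.49842834472656, 2.2681884765625), (42.56047821044922, 111.77254486083984), 0.5595719218254089) cent -33.7291128597841 2.849279431307724 axis -89.99387830851916
[[ -2  -1   2   0   0   2   1   2   0  -1  -1  -2  -1  -1  -3   0   0  -2
    2]
 [ -3  -1  -2   0  -1  -2  -3   0   0   0   1  -1   0  -1   0  -1  -2  -3
    1]
 [  0  -1   0  -2   0   0  -2  -1   1   0   0  -1  -2   1   0  -1   2   0
    0]
 [ -1  -1   0   0   2  13  14   0  -4   0  -1   0   0  -1  -2  -1  -2  -1
   -1]
 [  0  -1   3  14  12   5   6   7  -1   0  -1  -1  -1   1  -2  -1   1  -1
    2]
 [ -1   2   7   4  -2  -2   0  10  15  -1   1   0   0  -1  -2  -1  -1  -1
    1]
 [  0   0  -9  -7  -2  12  24  20  12  13   1  -2  -2   0  -2   0  -1  -2
    0]
 [ -4   0   1  -4   2  24  27  16   1   7  13  -2  -1  -1  -1   0  -1   0
   -2]
 [ -2  -2  -1   0  -9   1   2  -3  -1  -2   6  15   0   0  -1   0  -2   0
    0]
 [  0   0   0  -1   0 -11 -11  -4  -2  -1  -2  10  15  -1   0  -1  -2  -1
   -1]
 [ -2   0   0   0   0   3 -19 -12  -2  -6 -25  -1   9   4  -2  -1  -1   0
    1]
 [  2  -2   1  -2  -1   0   1 -21 -13   6  24  -1  -6   0  -2   0  -2   0
   -1]
 [ -1  -2  -3   0   0   2  -1   1 -21 -26  -8 -15 -22  -2  -1  -1  -1   0
    2]
 [ -1   0   0   0   0  -1  -2  -1   2  -6  -7  -3   1   2  -2   0   0   0
    0]
 [ -1  -1  -3  -1  -1   0   3  -1  -1   1  -1  -2  -2   0  -1  -2   0   1
   -1]
 [ -1  -3   0   0  -1   0  -1  -2  -2  -2   0  -1  -1   0  -2  -1   1  -1
   -1]
 [ -3  -1  -1   0   0   1  -1   0  -2   0  -1  -2   0  -1  -2  -1  -1  -1
   -2]]
```

Against the stamped link's starting place, the fresh one sits about 2 mm further in both x and y. That fits if the stamped one lay loose, but I'll check it against the pins with my last view.

Run:
```python
from h import *
can=np.zeros((440,800,3),np.uint8)
for i,n in enumerate(('2','10')):
    im,_=load('side',n); can[:,400*i:400*i+400]=cv2.resize(im[242:286,320:360],(400,440),interpolation=cv2.INTER_CUBIC)
cv2.imwrite('pics/c11.png',can[:,:,::-1])
J=np.load('jig.npz');th=float(J['th']);R=np.array([[np.cos(th),-np.sin(th)],[np.sin(th),np.cos(th)]])
c=arm.calibration('side');T=np.linalg.inv(c['pose'])
for n,a,z in(('pinL',(-11,40),.026),('pinR',(-11,-40),.026),('pinE',(-35,59),.026),('sqL',(-15,55),.028),('sqF',(-55,55),.028)):
    X=T[:3,:3]@np.r_[(R@a+J['t'])/1000,z]+T[:3,3]; u=c['fx']*X[0]/X[2]+c['cx'];v=c['fy']*X[1]/X[2]+c['cy']; print(n,'crop px',np.round([(u-320+.5)*10,(v-242+.5)*10]))
```

```text
pinL crop px [169. 105.]
pinR crop px [339. 281.]
pinE crop px [57. 99.]
sqL crop px [126.  74.]
sqF crop px [  4. 131.]
```

View pics/c11.png

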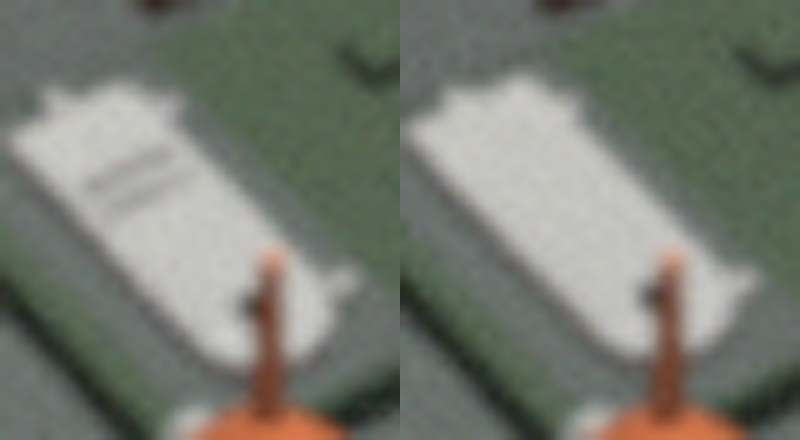

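Twelve viewed. On the left the stamped link lay 1–2 mm off the pins. On the right the fresh link touches the end pin (450,100) and back pins (572,108) and (745,280), so it is home. Now the hold-down: back over to the crossbar.

Call:
send_rows(increments=[[[0,0.0609,-0.0083,0,0,0,0],[0,0.0609,-0.0083,0,0,0,0],[0,0.0609,-0.0083,0,0,0,0],[0,0.0609,-0.0083,0,0,0,0],[0,0.0609,-0.0083,0,0,0,0],[0,0.0609,-0.0083,0,0,0,0],[0,0,0,0,0,0,0],[0,0,0,0,0,0,0]]])

```text
t: 26.05
position: [0.6779, 0.0308, 0.2303]
ee_rot: [-3.132, -0.247, 0.007]
wrist_force: [-0.7, 0.0, -0.8]
width: 1.002
```

Run:
```python
from h import *
to(679,29.8,150)
r=np.hypot(78,90); a0=np.arctan2(90,78); A=np.linspace(0,1.8,31); x=r*np.cos(a0+A); z=r*np.sin(a0+A)
print(np.round(np.c_[1.8-A[1:],np.diff(x)/500,-np.diff(z)/500],3).tolist())
```

```text
t 26.05 P [677.9  30.8 230.3] jig [150.7  31.5] yaw 9.04 tz [-0.004 -0.    -1.   ] F [-0.7  0.  -0.8] w 1.002 q [0.05 0.42 0.54 1.7  0.   1.46]
tool mm [ 1.3  1.2 80.3]
[[1.74, -0.011, -0.009], [1.68, -0.012, -0.008], [1.62, -0.012, -0.008], [1.56, -0.013, -0.007], [1.5, -0.013, -0.006], [1.44, -0.013, -0.005], [1.38, -0.014, -0.005], [1.32, -0.014, -0.004], [1.26, -0.014, -0.003], [1.2, -0.014, -0.002], [1.14, -0.014, -0.001], [1.08, -0.014, -0.0], [1.02, -0.014, 0.001], [0.96, -0.014, 0.001], [0.9, -0.014, 0.002], [0.84, -0.014, 0.003], [0.78, -0.014, 0.004], [0.72, -0.013, 0.005], [0.66, -0.013, 0.006], [0.6, -0.013, 0.006], [0.54, -0.012, 0.007], [0.48, -0.012, 0.008], [0.42, -0.011, 0.008], [0.36, -0.011, 0.009], [0.3, -0.01, 0.01], [0.24, -0.01, 0.01], [0.18, -0.009, 0.011], [0.12, -0.008, 0.012], [0.06, -0.008, 0.012], [0.0, -0.007, 0.012]]
```

Call:
send_rows(increments=[[[0,0.002,0.002,0.05,0,0,0],[0,0,0,0.06,0,0,0],[0,0,0,0.05,0,0,0],[0,0,0,0,0,0,0],[255,0,0,0,0,0,0],[255,0,0,0,0,0,0],[255,0,0,0,0,0,0],[255,0,0,0,0,0,0],[255,0,0,0,0,0,0],[255,0,0,0,0,0,0],[255,0,0,0,0,0,0],[255,0,0,0,0,0,0]]], force=25)

```text
t: 27.05
position: [0.6792, 0.0294, 0.1542]
ee_rot: [3.132, 0.246, 0.004]
wrist_force: [4.2, 0.2, 3.9]
width: 0.13
```

Crossbar gripped (0.13, as before). I lead it over the arc.

Call:
send_rows(increments=[[[255,-0.011,0,-0.009,0,0,0],[255,-0.012,0,-0.008,0,0,0],[255,-0.012,0,-0.008,0,0,0],[255,-0.013,0,-0.007,0,0,0],[255,-0.013,0,-0.006,0,0,0],[255,-0.013,0,-0.005,0,0,0],[255,-0.014,0,-0.005,0,0,0],[255,-0.014,0,-0.004,0,0,0],[255,-0.014,0,-0.003,0,0,0],[255,-0.014,0,-0.002,0,0,0],[255,-0.014,0,-0.001,0,0,0],[255,-0.014,0,0,0,0,0]]])

```text
t: 28.05
position: [0.6012, 0.0164, 0.1841]
ee_rot: [3.131, 0.245, 0.007]
wrist_force: [4.6, -2.9, 5.8]
width: 0.122
```

Call:
send_rows(increments=[[[255,-0.014,0,0.001,0,0,0],[255,-0.014,0,0.001,0,0,0],[255,-0.014,0,0.002,0,0,0],[255,-0.014,0,0.003,0,0,0],[255,-0.014,0,0.004,0,0,0],[255,-0.013,0,0.005,0,0,0],[255,-0.013,0,0.006,0,0,0],[255,-0.013,0,0.006,0,0,0],[255,-0.012,0,0.007,0,0,0],[255,-0.012,0,0.008,0,0,0],[255,-0.011,0,0.008,0,0,0],[255,-0.011,0,0.009,0,0,0]]])

```text
t: 29.05
position: [0.5222, 0.004, 0.1512]
ee_rot: [3.13, 0.245, -0.005]
wrist_force: [1.4, -6.3, -2.9]
width: 0.13
```

```bash
python3 -c "
from h import *
st()"
```

```text
t 29.05 P [522.2   4.  151.2] jig [-7.2 29.1] yaw 8.94 tz [-0.003 -0.002 -1.   ] F [ 1.4 -6.3 -2.9] w 0.13 q [ 0.01  0.01 -0.09  1.48 -0.    1.42]
```

Call:
send_rows(increments=[[[255,-0.01,0,0.01,0,0,0],[255,-0.01,0,0.01,0,0,0],[255,-0.009,0,0.011,0,0,0],[255,-0.008,0,0.012,0,0,0],[255,-0.008,0,0.012,0,0,0],[255,-0.006,0,0.01,0,0,0],[255,0,0,0,0,0,0],[255,0,0,0,0,0,0]]])

```text
t: 29.72
position: [0.4992, 0.0004, 0.1216]
ee_rot: [3.131, 0.245, 0.005]
wrist_force: [1.7, -4.9, 12.1]
width: 0.126
```

Call:
send_rows(increments=[[[0,0,0,0,0,0,0],[0,0,0,0,0,0,0],[0,0,0,0,0,0,0],[0,0,0,0,0,0,0],[0,0,0,0,0,0,0],[0,0,0,0,0,0,0],[0,0,0,-0.06,0,0,0],[0,0,0,-0.08,0,0,0],[0,0,0,-0.08,0,0,0]]])

```text
t: 30.47
position: [0.4976, 0.0009, 0.2302]
ee_rot: [-3.132, -0.246, 0.004]
wrist_force: [1.1, 0.6, 0.1]
width: 0.998
```

Call:
send_rows(increments=[[[0,0,-0.07,0,0,0,0],[0,0,-0.07,0,0,0,0],[0,0,-0.07,0,0,0,0],[0,0,-0.07,0,0,0,0],[0,0,-0.07,0,0,0,0],[0,0,-0.07,0,0,0,0],[0,0,0,0,0,0,0]]])

```text
t: 31.05
position: [0.4646, 0.2129, 0.2293]
ee_rot: [-3.13, -0.253, 0.001]
wrist_force: [0.9, -0.4, 0.2]
width: 0.998
```

Run:
```python
from h import *
st(); p,d=shot('top','12'); q,ds=shot('side','12'); p0,d0=load('top','0'); q0,ds0=load('side','0')
# bar: dark, z ~ .12 in depth, both times
J=np.load('jig.npz');th=float(J['th']);R=np.array([[np.cos(th),np.sin(th)],[-np.sin(th),np.cos(th)]])
for n,(dd) in(('start',d0),('now',d)):
    X=np.array([pt('top',u,v,dd[v,u])*1000 for v in range(195,225) for u in range(325,385) if dd[v,u]>0]); 
    j=(X[:,:2]-J['t'])@R.T; k=(X[:,2]>112)&(X[:,2]<135); print(n,'bar pts',k.sum(),'jig xy',np.round(j[k].mean(0),1),'z',np.round(np.median(X[k,2]),1))
for nm,a,b,roi in(('top',p0,p,(290,430,165,255)),('side',q0,q,(300,400,205,300)),('board top',p0,p,(435,565,160,255)),('punch/can/rule side',q0,q,(320,445,205,320))):
    x0,x1,y0,y1=roi; D=cv2.absdiff(cv2.GaussianBlur(a,(3,3),0),cv2.GaussianBlur(b,(3,3),0)).max(2)[y0:y1,x0:x1]; v,u=np.where(D>35); print(nm,len(u),(u.min()+x0,u.max()+x0,v.min()+y0,v.max()+y0) if len(u) else '')
```

```text
t 31.05 P [464.6 212.9 229.3] jig [-31.9 244.4] yaw 9.23 tz [-0.001  0.001 -1.   ] F [ 0.9 -0.4  0.2] w 0.998 q [ 0.43 -0.01  0.04  1.63  0.    1.84]
start bar pts 252 jig xy [-30.7   1.2] z 124.9Traceback (most recent call last):
  File "<stdin>", line 6, in <module>
  File "h.py", line 12, in pt
    c=arm.calibration(n); T=np.array(c['pose'])
ValueError: time passes only in moves, steps and waits
```

Run:
```python
from h import *
try: c=arm.calibration('top')
except Exception as e: print(e); raise
T=np.array(c['pose']); p,d=load('top','12'); q,ds=load('side','12'); p0,d0=load('top','0'); q0,_=load('side','0')
J=np.load('jig.npz');th=float(J['th']);R=np.array([[np.cos(th),np.sin(th)],[-np.sin(th),np.cos(th)]])
v,u=np.mgrid[195:225,325:385]
for n,D in(('start',d0),('now',d)):
    z=D[v,u]; X=np.stack([(u-c['cx'])/c['fx']*z,(v-c['cy'])/c['fy']*z,z],-1)@T[:3,:3].T*1000+T[:3,3]*1000
    k=(X[...,2]>112)&(X[...,2]<135)&(z>0); j=(X[k][:,:2]-J['t'])@R.T; print(n,'bar',k.sum(),np.round(j.mean(0),1),'z',np.round(np.median(X[k][:,2]),1))
for nm,a,b,(x0,x1,y0,y1) in(('jig top',p0,p,(290,430,165,255)),('jig side',q0,q,(300,400,205,300)),('board top',p0,p,(435,565,160,255)),('rule/square top',p0,p,(285,460,95,155))):
    D=cv2.absdiff(cv2.GaussianBlur(a,(3,3),0),cv2.GaussianBlur(b,(3,3),0)).max(2)[y0:y1,x0:x1]; vv,uu=np.where(D>35); print(nm,len(uu),(uu.min()+x0,uu.max()+x0,vv.min()+y0,vv.max()+y0) if len(uu) else '')
```

```text
start bar 252 [-30.7   1.2] z 124.9
now bar 252 [-30.7   1.5] z 124.7
jig top 68 (np.int64(353), np.int64(379), np.int64(213), np.int64(228))
jig side 2 (np.int64(342), np.int64(343), np.int64(277), np.int64(277))
board top 811 (np.int64(524), np.int64(545), np.int64(180), np.int64(226))
rule/square top 0
```

The crossbar is back where it stood shut at the start (z 124.7 against 124.9 mm). The only changes on the board and at the jig are the fresh link's and the seat's. I hand in.

```bash
python3 -c "
from bench import arm
print(arm.sign_off())"
```

```text
the job is handed in; nothing more can be done
None
```

The changeover is done and handed in at about 31 s of the 72 s allowed; the sign-off gives no verdict, so the result rests on my own checks.

**What I did:** I tipped the hold-down back by its crossbar until it stayed open, and put the stamped link in the middle of the crate. I then picked up the unstamped link, turned it about 85° clockwise and pushed it against the two back pins and the end pin. Last I led the hold-down over and let it bear on the link.

**Last checks:**
- **Hold-down:** the crossbar is back at its shut height from the start (124.7 against 124.9 mm), so the foot bears on an 8 mm link. I did not measure the foot force directly.
- **Fresh link:** contact forces of about 17 N at the back pins and 22 N at the end pin. The close-up after release, before I closed the hold-down, showed it touching all three pins.
- **Stamped link:** the last camera check, after release, found it flat in the crate at about (524, 368) mm.
- **Bystanders:** comparing the first and last pictures, nothing moved on the board except the fresh link, and nothing else moved beside or behind the jig.

**What failed or disagreed:**
- **First grasp:** my first grasp of the fresh link was about 4 mm too high and closed on nothing. The link did not move.
- **Link position:** the side camera puts the fresh link 1.5–2.5 mm further in x and y than my jig measurement. That is within the calibration error. The stamped link had started 1–2 mm off the pins.
- **Script:** one check script stopped on an error while reading the camera calibration. It ran cleanly the second time.

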